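# Pin the feed box gate at its metering stop

## Task

Before the feed box is filled, lock its slide gate at the metering stop: take the lock pin from its rest block, stand it in the guide block on the gate, and push the gate towards the hopper until the pin drops into the hole hidden underneath. Leave the pin all the way down with its flange flat on the guide block, and do not disturb the tumbler or the mug standing nearby.

Things in the scene. Friction and masses are not known exactly. Their poses are not given: they have to be found in the camera images.
- feed_box: plywood feed box fixed to the table, 120 mm wide (local x), 420 mm long (local y); open hopper 120 x 140 mm on its +y end, top 190 mm above the table, the hopper wall facing the guide block at local y = +70 mm. Origin: centre of the underside, on the table. A steel gate plate slides along local y between rails; the rail lips reach 84 mm above the table.
- gate (a joint): gate opening in m: 0 = shut (end stop), 0.09 = fully out; grows along the feed box's local -y, away from the hopper. Starts 0.060 to 0.085; friction about 2.5 N plus 6 N per m/s. The hidden lock hole lies under the guide block's hole at one opening between 0.012 and 0.040, different every time. Once the pin has dropped in, the gate is blocked.
- bush (a point): centre of the top of the guide block on the gate: dark steel, 44 x 44 mm, vertical 17 mm through hole with a 3 mm chamfer; top 104 mm above the table. Moves with the gate; axes as the feed box's. Under the gate lies a fixed keeper strip, hidden, its top 66 mm above the table (38 mm below the block's top), with one 17 mm lock hole, 26 mm deep, on the line the guide hole travels.
- handle (a point): centre of the top of the gate's handle, a round upright wooden post 85 mm from the guide block, away from the hopper, standing on the gate. Top 130 mm above the table; neck 22 mm in diameter from 10 to 44 mm below the top, head 26 mm in diameter above it. It moves with the gate.
- lock_pin: steel lock pin, wooden grip, 107 mm long, 0.11 to 0.21 kg. Origin: centre of the tip; z towards the grip. Shank 14 mm thick, 56 mm long, tip tapered over 4 mm; flange 34 mm wide, 6 mm thick; round grip 22 mm thick, 45 mm long. Starts upright in the rest block, tip 4 mm above the table. In the guide block with its tip on the keeper, the flange is 18 mm above the block; home, it lies on it.
- pin_flange (a point): centre of the underside of the lock pin's flange, 56 mm above its tip.
- pin_rest: wooden rest block, fixed, 70 x 70 x 60 mm high, with a 17 mm hole in which the pin stands, flange on the block. Origin: centre of the underside, on the table.
- tumbler: unglazed pale tumbler, 76 mm in diameter, 82 mm high, on the table; origin at the centre of its foot. To be left alone.
- mug: green-blue mug without a handle, 90 mm in diameter, 86 mm high, on the table; origin at the centre of its foot. To be left alone.
Mind the look-alikes: they are no part of the job. What is meant by the lock_pin is not blue or yellow, and is the larger of those in its own colour.

How it is judged:
At the end, for the whole second after the job is handed in: The lock pin is upright (within 0.1 rad) and at rest in the guide block, its flange down on the block (within 4 mm in height and 4 mm sideways), released, with the gate locked by it at the hidden hole (opening between 7 and 45 mm) (z of pin_flange in the frame of bush between -0.003 and 0.004 m and horizontal distance between pin_flange and bush below 0.004 m and angle between lock_pin's own z axis and vertical below 0.1 rad and value of joint gate between 0.007 and 0.045 m and linear speed of lock_pin below 0.02 m/s and contact force between the fingers and lock_pin below 0.1 N); the robot touches nothing.
It fails at once if the tumbler or the mug is shifted by more than 30 mm (distance of any of tumbler, mug from where it was at the start of the episode above 0.03 m).
It fails at once if the tumbler or the mug is tipped (angle between any of tumbler, mug's own z axis and vertical above 0.5 rad).
It also fails if it takes over 58 s, if anything falls off the work surface, if the arm or the gripper's body presses on something with over 40 N, if the wrist force passes 120 N, or if a joint passes its speed limit or range.

## Robot

A 7-joint arm with a two-finger parallel gripper is mounted at the origin on the work surface; the furniture and walls round the work are solid. World frame = base frame: x ahead of the robot, y to its left, z up, the work surface at z = 0. Lengths are in m, angles in rad, forces in N, time in s.
With the tool pointing down it reaches from about 0.4 to 0.875 m from the base axis. Payload 4.4 kg.
Tool frame: the origin (TCP) lies on the mounting face of the last link; the fingertips stand 173 mm ahead of it and the grasp point (between the pads) lies 155 mm ahead of it; z points along the fingers, y is the line along which they close (so a half turn about z gives the same grasp; the last joint's range is limited). The gripper opens to 85 mm and grips with 20 to 120 N. Pads are 22 mm wide; open, the fingers measure 114 mm over their backs; the gripper's body (76 mm by 85 mm) begins 54 mm behind the grasp point. The pads swing forward as they close: fully open they stand 13 mm farther back than shut.
Start: joints at [-1.323, 0.628, 0.038, 1.517, -0.027, 0.996, -0.02], TCP at [0.201, 0.618, 0.405] pointing down, gripper open.
Joint ranges: [-3.06, 3.06], [-0.37, 2.12], [-1.25, 1.32], [0.18, 2.47], [-1.1, 4.24], [0.23, 1.98], [-2.94, 2.94]. Speed limits (rad/s): [2.57, 2.57, 3.14, 3.14, 3.14, 3.14, 3.14].

## Interface

Orientations are given as a unit quaternion [x, y, z, w].
In Python, from station import bot, eyes, order gives the robot as it stands.
- The arm moves only by the tool arm_command, never from a script. Its argument "moves" is a list of rows, each a list of 2 entries, a list of its own where there are three numbers: the shift along the tool's x, y, z in mm, then the turn about the tool's z in rad. A call has 1 to 5 rows; each row is the pose to reach, as a shift and turn from the pose commanded when the call began, along the tool's axes at that moment; what a row does not reach only later rows make up. A row lasts 1/10 s, in which the tool goes at most 50 mm and 8.59 degrees, less where a joint would pass 70% of its speed; a pose out of reach is approached as far as the arm can. A call with a gripper value outside its range is refused whole. "grip" is the closure, from -1 (fully open) to 1 (shut), set as the call begins (left out, the last holds). The fingers move at their own pace and stop on an object; "newtons" is the grip in N (left out, the last holds). Time passes only in rows, so rows that repeat a pose let the fingers close. It gives the time, the measured TCP pose, the force, the opening and the grip force at its end, in the units of the state.
- bot.state(): the state, without advancing time (a new reading comes with each control period).
- eyes.capture(name): name is "side" or "top" or "wrist"; returns (picture, depth): 480x640x3 uint8, red, green, blue; 480x640 float32, m along the optical axis (not along the pixel's ray), 0 where there is no reading.
- eyes.camera_info(name): a dict with "fovy" (degrees; the focal length in pixels is half the picture's height over the tangent of half this angle, whatever the lens; pixels are square), "cx", "cy" (the principal point, pixels), "k1" (the pictures are not rectified: a ray, as slopes to the right and down, at radius r is drawn at 1 + k1 r^2 times it, then the intrinsics apply), "T" (4x4, takes a point from camera to world coordinates); the wrist camera has in their place "hand_eye" (4x4, takes a point from camera to tool coordinates, whose origin is the TCP and whose axes are the flange's). Camera axes: x right, y down, z forward; pixel columns grow to the right and rows downward; lengths in m; the calibration is good to about 2 mm. A picture is of the moment at which its call begins: read the wrist's pose just before it. camera_info takes no time and is no camera call.
- order.finish_job(): hands the job in; it is judged then, once.
The state is a dict: "time_s": time; "joints": joint angles; "qd": joint speeds; "joint_efforts": joint torques, N m; "eef_pos": TCP position; "eef_rot": TCP orientation; "wrist_force": force on the tool from outside, world axes, zero at the start; "ft_torque": the same for the moment, N m; "grip_width": finger opening in m; "gripper_force": force on a finger pad.
Only numpy, scipy, OpenCV 4.12 (cv2) and the standard library are available. Lean on these libraries where they do the work, as an engineer would, in place of code of your own. Each camera call takes 0.05 s, during which the arm holds its last target. There are 200 camera calls.

## Working session

There is one attempt and no reset: what is moved stays moved. The work goes in short steps, Python scripts to look and compute and a tool call to move; the robot and the scene stay as the last step left them, time stands still between calls to the robot, and variables do not carry over. Pictures are saved under pics/ and viewed, at most 10 in all, crops included, and the job is handed in when it is done.

Besides the shell and the picture viewer there is one more tool, called after "Request:" by a JSON object that holds its "api" and its "payload", one argument or row to a line. arm_command: Moves the arm, as the interface text tells. Its arguments: {"type":"object","properties":{"moves":{"type":"array","items":{"type":"array"}},"grip":{"type":"number"},"newtons":{"type":"number"}},"required":["moves"]}

```bash
ls; mkdir -p pics; cat > h.py <<'E'
import numpy as np, cv2, pickle
from station import bot, eyes, order
from scipy.spatial.transform import Rotation as R
def grab(n):
    s=bot.state(); im,d=eyes.capture(n); c=eyes.camera_info(n)
    if n=='wrist':
        T=np.eye(4);T[:3,:3]=R.from_quat(s['eef_rot']).as_matrix();T[:3,3]=s['eef_pos'];T=T@np.array(c['hand_eye'])
    else: T=np.array(c['T'])
    return im,d,c,T
def rays(c,px):
    f=240/np.tan(np.radians(c['fovy'])/2)
    K=np.array([[f,0,c['cx']],[0,f,c['cy']],[0,0,1.]])
    return cv2.undistortPoints(np.array(px,float).reshape(-1,1,2),K,np.array([c['k1'],0,0,0,0.])).reshape(-1,2)
def cloud(d,c,T):
    v,u=np.mgrid[:480,:640]; r=rays(c,np.stack([u,v],-1).reshape(-1,2)).reshape(480,640,2)
    P=np.dstack([r*d[...,None],d]); return P@T[:3,:3].T+T[:3,3]
def onz(c,T,px,z):
    r=rays(c,px); D=np.c_[r,np.ones(len(r))]@T[:3,:3].T
    return T[:3,3]+D*((z-T[2,3])/D[:,2])[:,None]
def save(n,im): cv2.imwrite('pics/'+n+'.png',im[...,::-1])
E
python3 - <<'E'
from h import *
for n in ('top','side'):
    g=grab(n); pickle.dump(g,open(n+'.pkl','wb')); save(n,g[0]); print(n,g[2],g[3][:3,3])
print(eyes.camera_info('wrist')); print(bot.state())
E
```

```text
pics
top {'fovy': 46.31205803302815, 'cx': 315.41894977509867, 'cy': 243.98915249188389, 'k1': 0.027562133878613976, 'T': array([[ 0.02338886, -0.99229399,  0.12167825,  0.32078757],
       [-0.99956135, -0.02542296, -0.01519125, -0.05383827],
       [ 0.0181676 , -0.12126957, -0.99245334,  1.46826343],
       [ 0.        ,  0.        ,  0.        ,  1.        ]])} [ 0.32078757 -0.05383827  1.46826343]
side {'fovy': 49.27570967365928, 'cx': 314.49184479062006, 'cy': 249.01813680689614, 'k1': -0.07712701820155302, 'T': array([[ 0.97059817, -0.12595453,  0.20512104,  0.23042413],
       [-0.24064904, -0.5262398 ,  0.81557324, -1.13427729],
       [ 0.00521771, -0.84095608, -0.54107823,  0.82929616],
       [ 0.        ,  0.        ,  0.        ,  1.        ]])} [ 0.23042413 -1.13427729  0.82929616]
{'fovy': 63.87755183355301, 'cx': 321.48418231366674, 'cy': 244.86623014972747, 'k1': 0.025878078937578586, 'hand_eye': array([[-5.66999523e-04, -9.63949513e-01, -2.66084602e-01,
         6.83115365e-02],
       [ 9.99999801e-01, -4.73319063e-04, -4.16197441e-04,
        -1.64380092e-04],
  
[... 189 characters left out ...]
ints': array([-1.32276727,  0.62923553,  0.03845482,  1.51828501, -0.02700503,
        0.99625286, -0.01998897]), 'qd': array([ 0.00259156, -0.0012585 ,  0.00046985, -0.0029483 ,  0.00271727,
        0.00027964,  0.0002568 ]), 'joint_efforts': array([ 2.43290458e-03, -5.64536512e+01,  1.23023909e+00, -1.93972993e+01,
        1.12603160e-02,  5.52285783e-03,  1.30794200e-05]), 'eef_pos': array([0.20054795, 0.61801177, 0.40388726]), 'eef_rot': array([ 1.56271452e-01,  9.87713796e-01, -8.22385496e-04, -1.21299497e-04]), 'wrist_force': array([-0.68328868,  0.63908165, -0.20050905]), 'ft_torque': array([0.00872121, 0.00306717, 0.00439368]), 'gripper_force': 0.0, 'grip_width': 0.08548893317786792}
```

View pics/top.png

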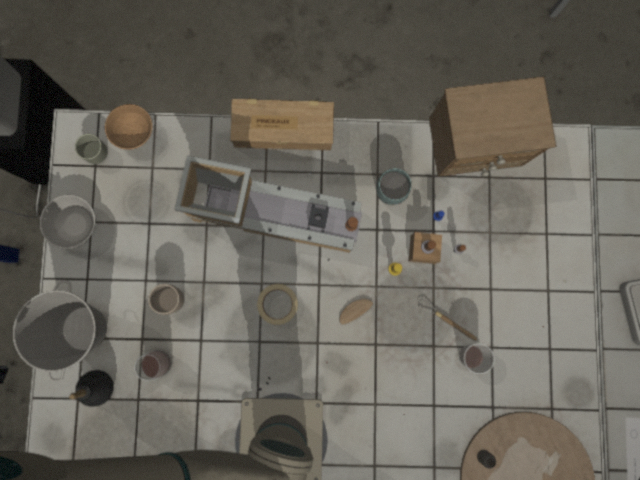

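View pics/side.png

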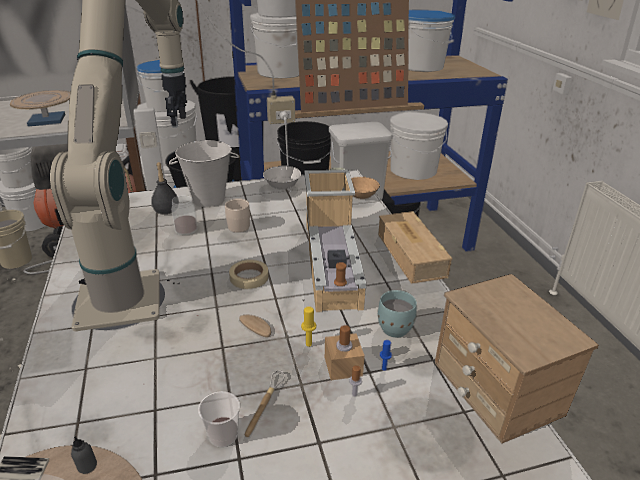

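The top view shows the feed box with its hopper at (213,190), guide block (318,212) and handle (352,223). The mug is at (394,186). Tumbler candidates are at (167,299) and (478,358), both far from the work.
Pin candidates in the top view are brown (429,245) in the rest block, small brown (461,248), yellow (396,268) and blue (439,215). The brown one in the rest block fits: it isn't blue or yellow and is the larger brown one. I'll confirm with a crop.

```bash
python3 - <<'E'
from h import *
im,d,c,T=pickle.load(open('side.pkl','rb')); P=cloud(d,c,T)
a=cv2.resize(im[215:415,290:430],None,fx=3,fy=3,interpolation=cv2.INTER_CUBIC)
im2,d2,c2,T2=pickle.load(open('top.pkl','rb')); P2=cloud(d2,c2,T2)
b=cv2.resize(im2[150:275,230:470],None,fx=3,fy=3,interpolation=cv2.INTER_CUBIC)[:, 0:720]
save('cs',a); save('ct',b)
for n,(u,v) in dict(block=(318,212),handle=(352,223),pin=(429,245),rest=(418,255),lip=(300,193),lip2=(290,234),hop=(190,161),mug=(394,186),small=(461,248)).items(): print(n,P2[v,u].round(4))
for n,(u,v) in dict(pin=(344,328),flange=(344,343),handle=(341,265),block=(336,255),small=(356,372)).items(): print('s',n,P[v,u].round(4))
E
```

```text
block [ 0.5669 -0.0792  0.1081]
handle [ 0.5383 -0.1616  0.1292]
pin [ 0.4921 -0.3525  0.109 ]
rest [ 0.4723 -0.3358  0.058 ]
lip [ 0.6184 -0.0333  0.0844]
lip2 [ 0.5137 -0.0112  0.0854]
hop [0.6638 0.2221 0.1915]
mug [ 0.647  -0.2725  0.0664]
small [ 0.4903 -0.4391  0.0793]
s pin [ 0.4885 -0.3606  0.1139]
s flange [ 0.4883 -0.3659  0.0772]
s handle [ 0.5405 -0.1597  0.128 ]
s block [ 0.5561 -0.0652  0.0934]
s small [ 0.4882 -0.4487  0.0753]
```

View pics/cs.png

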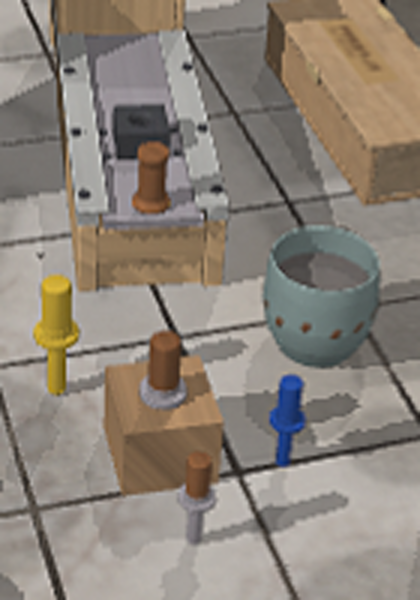

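View pics/ct.png

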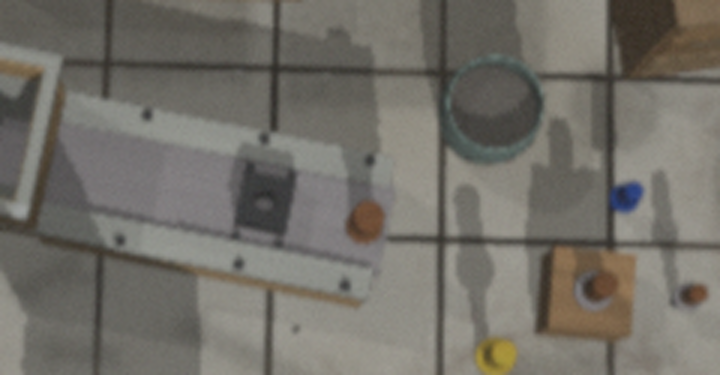

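The crops confirm it. The brown pin in the rest block (side crop (163,370), top crop (597,287)) is clearly bigger than the loose brown one (197,490). The guide hole shows at (264,200) in the top crop and the handle at (366,220). Next I'll measure these accurately.

```bash
python3 - <<'E'
from h import *
im,d,c,T=pickle.load(open('top.pkl','rb')); P=cloud(d,c,T)
X,Y,Z=P[...,0],P[...,1],P[...,2]
# lips
m=(abs(Z-.085)<.006)&(X>.45)&(X<.7)&(Y<.07)&(Y>-.21)
pts=P[m][:,:2]; r=cv2.minAreaRect(pts.astype(np.float32)*1000); print('lips',m.sum(),r)
m=(Z>.18)&(Z<.2)&(X>.5)&(X<.75)&(Y>.02)&(Y<.3)
print('hopper',cv2.minAreaRect(P[m][:,:2].astype(np.float32)*1000))
f=lambda px,z:onz(c,T,[px],z)[0].round(4)
print('bush',f((230+264/3,150+200/3),.104),'handle',f((230+366/3,150+218/3),.13),'pin',f((230+603/3,150+284/3),.111))
def blob(n,z0,z1,x,y,rad):
    m=(Z>z0)&(Z<z1)&((X-x)**2+(Y-y)**2<rad**2); print(n,m.sum(),P[m].mean(0).round(4),'max z',Z[m].max().round(4),'mid',((P[m].max(0)+P[m].min(0))/2).round(4))
blob('pintop',.1,.125,.49,-.352,.03); blob('rest',.05,.066,.49,-.35,.06); blob('handle',.118,.14,.538,-.16,.03)
blob('blue',.04,.12,.55,-.38,.04);blob('yellow',.04,.12,.45,-.29,.04);blob('small',.04,.12,.49,-.44,.03);blob('mug',.08,.1,.647,-.272,.07)
s=bot.state();print(R.from_quat(s['eef_rot']).as_matrix().round(3))
ims,ds,cs,Ts=pickle.load(open('side.pkl','rb'))
g=lambda px,z:onz(cs,Ts,[px],z)[0].round(4)
print('side pin',g((290+164/3,215+338/3),.111),'handle',g((290+153/3,215+151/3),.13),'bush',g((290+140/3,215+117/3),.104))
E
```

```text
lips 3205 ((562.987060546875, -51.442535400390625), (266.1183166503906, 123.5660171508789), 79.93460083007812)
hopper ((601.2960205078125, 167.4093017578125), (153.04759216308594, 132.6942138671875), 79.8291015625)
bush [ 0.556  -0.0795  0.104 ] handle [ 0.539  -0.1615  0.13  ] pin [ 0.4928 -0.357   0.111 ]
pintop 66 [ 0.4946 -0.3572  0.1106] max z 0.1168 mid [ 0.4945 -0.3575  0.1096]
rest 654 [ 0.4922 -0.356   0.0604] max z 0.066 mid [ 0.4934 -0.3577  0.0582]
handle 87 [ 0.5424 -0.1625  0.1308] max z 0.1365 mid [ 0.5434 -0.1628  0.1305]
blue 199 [ 0.5456 -0.379   0.0629] max z 0.0863 mid [ 0.5498 -0.3719  0.0644]
yellow 174 [ 0.4376 -0.2786  0.0804] max z 0.1124 mid [ 0.4466 -0.2937  0.0765]
small 99 [ 0.4913 -0.4393  0.0641] max z 0.086 mid [ 0.492  -0.4415  0.0635]
mug 153 [ 0.6437 -0.2704  0.0857] max z 0.0929 mid [ 0.6469 -0.2707  0.0865]
[[-0.951  0.309 -0.   ]
 [ 0.309  0.951 -0.002]
 [-0.    -0.002 -1.   ]]
side pin [ 0.4911 -0.3568  0.111 ] handle [ 0.5392 -0.1638  0.13  ] bush [ 0.5543 -0.0766  0.104 ]
```

Request:
{"api": "arm_command", "payload": {
  "moves": [
    [[-400,-257,-40],0.0],
    [[-400,-257,-40],0.0],
    [[-400,-257,-40],0.0],
    [[-400,-257,-40],0.0],
    [[-400,-257,-40],0.0]
  ],
  "grip": 0.2,
  "newtons": 40
}}

```text
time_s: 0.6
eef_pos: [0.3593, 0.4237, 0.4256]
eef_rot: [0.156, 0.988, -0.0, -0.0]
wrist_force: [1.3, 0.7, 0.4]
grip_width: 0.0344
gripper_force: 0.0
```

```bash
cat >> h.py <<'E'
def to(x,y,z,ang):
    "shift/turn from the present pose to TCP x,y,z with tool y (mod pi) at world angle ang deg"
    s=bot.state(); M=R.from_quat(s['eef_rot']).as_matrix()
    d=M.T@(np.array([x,y,z])-s['eef_pos'])*1000
    a=np.degrees(np.arctan2(M[1,1],M[0,1])); t=(a-ang+90)%180-90
    print('t',round(s['time_s'],2),'pos',s['eef_pos'].round(4),'yang',a.round(1),'j',np.round(s['joints'],2),'tilt z',M[:,2].round(4),'w',round(s['grip_width'],4))
    print('  shift',d.round(1),'turn',np.radians(t).round(3))
E
python3 -c "
from h import *
to(.5,.25,.43,72);to(.492,-.357,.42,35)"
```

```text
t 0.6 pos [0.3593 0.4237 0.4256] yang 72.0 j [-0.95  0.47  0.05  1.76 -0.03  0.91  0.36] tilt z [-3.e-04 -5.e-04 -1.e+00] w 0.0344
  shift [-187.4 -121.8   -4.4] turn 0.001
t 0.6 pos [0.3593 0.4237 0.4256] yang 72.0 j [-0.95  0.47  0.05  1.76 -0.03  0.91  0.36] tilt z [-3.e-04 -5.e-04 -1.e+00] w 0.0344
  shift [-367.  -701.7    5.9] turn 0.646
```

Request:
{"api": "arm_command", "payload": {
  "moves": [
    [[-190,-160,-10],0.1],
    [[-190,-160,-10],0.1],
    [[-190,-160,-10],0.1],
    [[-190,-160,-10],0.1],
    [[-190,-160,-10],0.1]
  ],
  "grip": 0.0
}}

```text
time_s: 1.1
eef_pos: [0.4904, 0.2126, 0.4356]
eef_rot: [0.206, 0.979, -0.0, -0.0]
wrist_force: [1.4, 0.8, -0.8]
grip_width: 0.0426
gripper_force: 0.0
```

```bash
python3 -c "
from h import *
to(.492,-.357,.40,35)"
```

```text
t 1.1 pos [0.4904 0.2126 0.4356] yang 66.3 j [-0.53  0.43  0.1   1.8  -0.05  0.91  0.75] tilt z [-4.e-04 -2.e-04 -1.e+00] w 0.0426
  shift [-230.6 -520.8   35.7] turn 0.546
```

Request:
{"api": "arm_command", "payload": {
  "moves": [
    [[-230,-521,0],0.55],
    [[-230,-521,0],0.55],
    [[-230,-521,0],0.55],
    [[-230,-521,0],0.55],
    [[-230,-521,0],0.55]
  ]
}}

```text
time_s: 1.6
eef_pos: [0.4898, -0.0371, 0.4355]
eef_rot: [0.464, 0.886, -0.0, -0.0]
wrist_force: [1.0, -0.3, -0.0]
grip_width: 0.0426
gripper_force: 0.0
```

```bash
python3 -c "
from h import *
to(.492,-.357,.38,35)"
```

```text
t 1.6 pos [ 0.4898 -0.0371  0.4355] yang 34.7 j [-0.2   0.37  0.29  1.92 -0.14  0.87  0.77] tilt z [-3.e-04 -1.e-04 -1.e+00] w 0.0426
  shift [-264.4 -180.1   55.6] turn -0.006
```

Request:
{"api": "arm_command", "payload": {
  "moves": [
    [[-264,-180,25],0],
    [[-264,-180,25],0],
    [[-264,-180,25],0],
    [[-264,-180,25],0],
    [[-264,-180,25],0]
  ]
}}

```text
time_s: 2.1
eef_pos: [0.492, -0.2864, 0.4157]
eef_rot: [0.463, 0.886, 0.0, -0.0]
wrist_force: [1.2, 0.4, 0.5]
grip_width: 0.0425
gripper_force: 0.0
```

Request:
{"api": "arm_command", "payload": {
  "moves": [
    [[-57,-38,30],0],
    [[-57,-38,30],0],
    [[-57,-38,30],0],
    [[-57,-38,30],0]
  ]
}}

```text
time_s: 2.5
eef_pos: [0.4934, -0.353, 0.3854]
eef_rot: [0.464, 0.886, 0.0, -0.001]
wrist_force: [-0.3, 1.1, 0.2]
grip_width: 0.0428
gripper_force: 0.0
```

```bash
python3 - <<'E'
from h import *
to(.492,-.357,.25,35)
g=grab('wrist'); pickle.dump(g,open('w1.pkl','wb')); save('w1',g[0]); im,d,c,T=g
P=cloud(d,c,T);X,Y,Z=P[...,0],P[...,1],P[...,2]
m=(Z>.1)&(Z<.125)&(np.hypot(X-.492,Y+.357)<.03);print(m.sum(),P[m].mean(0).round(4),((P[m].max(0)+P[m].min(0))/2).round(4))
m=(abs(Z-.06)<.006)&(np.hypot(X-.492,Y+.357)<.06);print(m.sum(),cv2.minAreaRect(P[m][:,:2].astype(np.float32)*1000))
print(T[:3,3])
E
```

```text
t 2.5 pos [ 0.4934 -0.353   0.3854] yang 34.7 j [ 0.4   0.6   0.29  1.67 -0.21  0.9   1.37] tilt z [-0.0013  0.0015 -1.    ] w 0.0428
  shift [ -2.8  -3.4 135.4] turn -0.005
857 [ 0.4908 -0.3556  0.11  ] [ 0.4915 -0.3565  0.1065]
6365 ((491.6648864746094, -356.91192626953125), (70.27532196044922, 70.20439910888672), 85.93788146972656)
[ 0.45399574 -0.2974514   0.35473463]
```

View pics/w1.png

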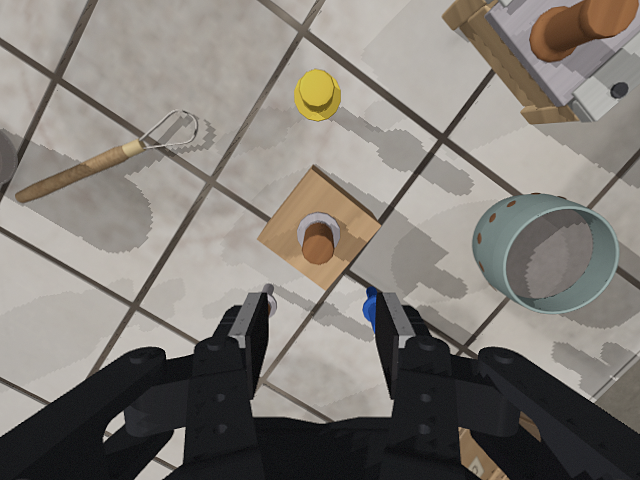

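The wrist view shows the brown pin at (318,240) on the rest block, with the finger paths clear of blue (372,305) and the small one (270,300). The rest block rectangle is 70x70, centred at (0.4917,-0.3569), which agrees with the earlier measurement.

Request:
{"api": "arm_command", "payload": {
  "moves": [
    [[-2,-4,40],0],
    [[-2,-4,80],0],
    [[-2,-4,115],0],
    [[-2,-4,136],0],
    [[-2,-4,136],0]
  ]
}}

```text
time_s: 3.05
eef_pos: [0.4914, -0.3543, 0.2478]
eef_rot: [0.462, 0.887, 0.001, -0.003]
wrist_force: [-0.4, -0.0, -0.1]
grip_width: 0.0426
gripper_force: 0.0
```

```bash
python3 -c "
from h import *
to(.4915,-.3567,.248,35)"
```

```text
t 3.05 pos [ 0.4914 -0.3543  0.2478] yang 34.9 j [ 0.44  0.78  0.22  1.77 -0.27  0.62  1.43] tilt z [-0.0041  0.0043 -1.    ] w 0.0426
  shift [-2.  -1.3 -0.2] turn -0.001
```

Request:
{"api": "arm_command", "payload": {
  "moves": [
    [[-3,-1,0],0],
    [[-3,-1,0],0],
    [[-3,-1,0],0]
  ]
}}

```text
time_s: 3.35
eef_pos: [0.4931, -0.3603, 0.252]
eef_rot: [0.463, 0.886, -0.0, 0.002]
wrist_force: [-0.4, 0.5, -0.2]
grip_width: 0.0427
gripper_force: 0.0
```

Request:
{"api": "arm_command", "payload": {
  "moves": [
    [[0,0,0],0],
    [[0,0,0],0],
    [[0,0,0],0],
    [[0,0,0],0],
    [[0,0,0],0]
  ],
  "grip": 1
}}

```text
time_s: 3.85
eef_pos: [0.4928, -0.3601, 0.2512]
eef_rot: [0.463, 0.886, 0.0, 0.001]
wrist_force: [-0.1, 1.1, 6.2]
grip_width: 0.0209
gripper_force: 38.9
```

```bash
python3 -c "
from h import *
to(.4915,-.3567,.248,35)"
```

```text
t 3.85 pos [ 0.4928 -0.3601  0.2512] yang 34.8 j [ 0.45  0.78  0.23  1.76 -0.27  0.63  1.44] tilt z [ 1.5e-03 -5.0e-04 -1.0e+00] w 0.0209
  shift [3.5 0.9 3.2] turn -0.004
```

Request:
{"api": "arm_command", "payload": {
  "moves": [
    [[0,0,-20],0],
    [[0,0,-60],0],
    [[0,0,-105],0],
    [[0,0,-150],0],
    [[0,0,-155],0]
  ]
}}

```text
time_s: 4.35
eef_pos: [0.4933, -0.3614, 0.411]
eef_rot: [0.464, 0.886, -0.001, 0.005]
wrist_force: [0.7, 0.0, -0.5]
grip_width: 0.021
gripper_force: 40.0
```

```bash
python3 -c "
from h import *
to(.54,-.11,.41,-10)"
```

```text
t 4.35 pos [ 0.4933 -0.3614  0.411 ] yang 34.8 j [ 0.4   0.58  0.3   1.63 -0.2   0.95  1.38] tilt z [ 0.0086 -0.0062 -0.9999] w 0.021
  shift [179.9 181.7  -0.2] turn 0.781
```

Request:
{"api": "arm_command", "payload": {
  "moves": [
    [[186,191,0],0.78],
    [[186,191,0],0.78],
    [[186,191,0],0.78],
    [[186,191,0],0.78],
    [[186,191,0],0.78]
  ]
}}

```text
time_s: 4.85
eef_pos: [0.5397, -0.1126, 0.4043]
eef_rot: [0.758, 0.652, -0.0, -0.001]
wrist_force: [0.8, -0.7, -1.0]
grip_width: 0.021
gripper_force: 39.9
```

```bash
python3 -c "
from h import *
to(.551,-.109,.41,-10)"
```

```text
t 4.85 pos [ 0.5397 -0.1126  0.4043] yang -8.6 j [-0.19  0.54  0.53  1.81 -0.34  0.89  0.34] tilt z [-1.5e-03  4.0e-04 -1.0e+00] w 0.021
  shift [ 5.2 10.7 -5.7] turn 0.025
```

Request:
{"api": "arm_command", "payload": {
  "moves": [
    [[5,11,0],0.02],
    [[5,11,0],0.02],
    [[5,11,0],0.02],
    [[5,11,0],0.02]
  ]
}}

```text
time_s: 5.25
eef_pos: [0.5506, -0.1135, 0.405]
eef_rot: [0.763, 0.646, -0.001, -0.0]
wrist_force: [-0.0, -1.0, -1.1]
grip_width: 0.021
gripper_force: 39.9
```

```bash
python3 - <<'E'
from h import *
to(.551,-.109,.41,-10)
g=grab('wrist'); pickle.dump(g,open('w2.pkl','wb')); save('w2',g[0]); im,d,c,T=g
P=cloud(d,c,T);X,Y,Z=P[...,0],P[...,1],P[...,2]
m=(abs(Z-.104)<.005)&(np.hypot(X-.556,Y+.079)<.04);print(m.sum(),cv2.minAreaRect(P[m][:,:2].astype(np.float32)*1000),np.median(Z[m]))
m=(abs(Z-.085)<.004)&(np.hypot(X-.556,Y+.079)<.1);print(m.sum(),cv2.minAreaRect(P[m][:,:2].astype(np.float32)*1000),np.median(Z[m]))
E
```

```text
t 5.25 pos [ 0.5506 -0.1135  0.405 ] yang -9.5 j [-0.19  0.55  0.53  1.78 -0.34  0.91  0.32] tilt z [-1.1e-03 -8.0e-04 -1.0e+00] w 0.021
  shift [ 4.5 -0.3 -5. ] turn 0.008
3574 ((554.5159912109375, -77.65080261230469), (44.10713195800781, 44.00546646118164), 80.45352172851562) 0.10388537921168478
16882 ((554.69482421875, -77.82792663574219), (186.46255493164062, 122.82611083984375), 80.16500091552734) 0.0839924741165228
```

View pics/w2.png

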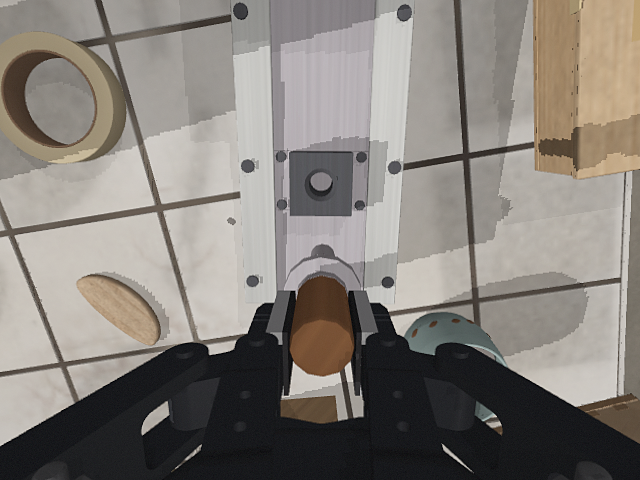

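The wrist view shows the guide hole at (320,183), the held pin's cap at (322,345), its flange at (320,270) and its tip near (322,248). The block fits a 44x44 rectangle centred at (0.5545,-0.0777), z 0.104, which matches the given size. Next I'll measure the pin in the same frame.

```bash
python3 - <<'E'
from h import *
from scipy.optimize import least_squares
im,d,c,T=pickle.load(open('w2.pkl','rb')); P=cloud(d,c,T);Z=P[...,2]
hsv=cv2.cvtColor(im,cv2.COLOR_RGB2HSV)
v,u=np.mgrid[:480,:640]
reg=(u>270)&(u<372)&(v>235)&(v<385)&(d>0)
print(np.histogram(Z[reg],bins=np.arange(.06,.29,.01)))
def circ(pts,r):
    f=least_squares(lambda p:np.hypot(pts[:,0]-p[0],pts[:,1]-p[1])-r,pts.mean(0)[:2],loss='soft_l1',f_scale=.001); return f.x.round(4),np.abs(f.fun).mean().round(4)
br=reg&(hsv[...,1]>90)
g=br&(Z>.222)&(Z<.258); print('grip side',g.sum(),circ(P[g],.011))
for a,b in((.222,.234),(.234,.246),(.246,.258)):
    q=br&(Z>a)&(Z<b); print(' ',q.sum(),circ(P[q],.011))
cap=br&(Z>.262); print('cap',cap.sum(),P[cap].mean(0).round(4),((P[cap].max(0)+P[cap].min(0))/2).round(4))
fl=reg&~br&(Z>.205)&(Z<.23)&(abs(u-320)<38)&(v<300);print('flange',fl.sum(),np.median(Z[fl]),P[fl].mean(0))
sh=reg&~br&(Z>.15)&(Z<.205)&(abs(u-320)<15)&(v<262);print('shank',sh.sum(),circ(P[sh],.007),Z[sh].min(),Z[sh].max())
to(.551,-.109,.41,-10)
E
```

```text
(array([   0, 2354,  841,    0,    0,    0,    0,    0,    0,    0,   90,
        100,   11,    0,    0, 1043,  827,  686, 1064, 1343, 4795,  547]), array([0.06, 0.07, 0.08, 0.09, 0.1 , 0.11, 0.12, 0.13, 0.14, 0.15, 0.16,
       0.17, 0.18, 0.19, 0.2 , 0.21, 0.22, 0.23, 0.24, 0.25, 0.26, 0.27,
       0.28]))
grip side 1741 (array([ 0.5498, -0.1112]), np.float64(0.0002))
  295 (array([ 0.5498, -0.1112]), np.float64(0.0002))
  646 (array([ 0.5498, -0.1112]), np.float64(0.0002))
  800 (array([ 0.5497, -0.1112]), np.float64(0.0002))
cap 3099 [ 0.55   -0.1095  0.2645] [ 0.5512 -0.1101  0.2763]
flange 1715 0.21977192667341852 [ 0.55140459 -0.10077792  0.22012008]
shank 201 (array([ 0.55 , -0.111]), np.float64(0.0001)) 0.1613206359546494 0.181929140741231
t 5.3 pos [ 0.5507 -0.1135  0.4051] yang -9.5 j [-0.19  0.55  0.53  1.78 -0.34  0.91  0.32] tilt z [-7.e-04 -6.e-04 -1.e+00] w 0.0211
  shift [ 4.5 -0.4 -4.9] turn 0.008
```

Request:
{"api": "arm_command", "payload": {
  "moves": [
    [[17,0,0],0.01],
    [[34,-1,0],0.01],
    [[34,-1,0],0.01],
    [[34,-1,0],0.01],
    [[34,-1,20],0.01]
  ]
}}

```text
time_s: 5.8
eef_pos: [0.5567, -0.08, 0.3873]
eef_rot: [0.766, 0.642, 0.002, 0.003]
wrist_force: [1.5, -0.3, -1.1]
grip_width: 0.0205
gripper_force: 40.0
```

```bash
python3 - <<'E'
from h import *
to(.5554,-.08,.385,-10)
im,d,c,T=grab('wrist');to(.5554,-.08,.385,-10); P=cloud(d,c,T);X,Y,Z=P[...,0],P[...,1],P[...,2]
from scipy.optimize import least_squares
def circ(pts,r):
    f=least_squares(lambda p:np.hypot(pts[:,0]-p[0],pts[:,1]-p[1])-r,pts.mean(0)[:2],loss='soft_l1',f_scale=.001); return f.x.round(4),np.abs(f.fun).mean().round(4)
v,u=np.mgrid[:480,:640]
hsv=cv2.cvtColor(im,cv2.COLOR_RGB2HSV)
g=(u>270)&(u<372)&(v>235)&(v<385)&(hsv[...,1]>90)&(Z>.205)&(Z<.235);print(g.sum(),circ(P[g],.011))
m=(abs(Z-.104)<.005)&(np.hypot(X-.556,Y+.079)<.04);print(m.sum(),cv2.minAreaRect(P[m][:,:2].astype(np.float32)*1000))
E
```

```text
t 5.8 pos [ 0.5567 -0.08    0.3873] yang -10.0 j [-0.24  0.57  0.52  1.8  -0.36  0.86  0.27] tilt z [ 0.0057 -0.0018 -1.    ] w 0.0205
  shift [-0.2 -1.3  2.3] turn -0.001
t 5.85 pos [ 0.5552 -0.0792  0.383 ] yang -10.0 j [-0.24  0.58  0.52  1.8  -0.36  0.86  0.27] tilt z [-2.2e-03 -9.0e-04 -1.0e+00] w 0.0208
  shift [-0.7  0.3 -2. ] turn -0.001
1354 (array([ 0.5571, -0.0778]), np.float64(0.0002))
2905 ((554.5177001953125, -77.65995788574219), (44.74470901489258, 44.04663848876953), 79.88990020751953)
```

Request:
{"api": "arm_command", "payload": {
  "moves": [
    [[-1,0,8],0],
    [[-1,0,18],0],
    [[-1,0,28],0],
    [[-1,0,33],0],
    [[-1,0,38],0]
  ]
}}

```text
time_s: 6.35
eef_pos: [0.556, -0.0786, 0.3467]
eef_rot: [0.766, 0.643, -0.0, -0.0]
wrist_force: [-1.9, -0.7, -0.7]
grip_width: 0.0207
gripper_force: 40.1
```

```bash
python3 -c "
from h import *
to(.5554,-.0803,.32,-10)"
```

```text
t 6.35 pos [ 0.556  -0.0786  0.3467] yang -9.9 j [-0.22  0.62  0.49  1.84 -0.4   0.78  0.3 ] tilt z [-3.e-04 -1.e-04 -1.e+00] w 0.0207
  shift [-1.8 -0.3 26.7] turn 0.002
```

Request:
{"api": "arm_command", "payload": {
  "moves": [
    [[-1,0,2],0],
    [[-1,0,5],0],
    [[-1,0,8],0],
    [[-1,0,8],0]
  ]
}}

```text
time_s: 6.75
eef_pos: [0.5557, -0.0794, 0.3389]
eef_rot: [0.766, 0.643, -0.0, -0.0]
wrist_force: [-0.2, 1.1, -2.0]
grip_width: 0.0207
gripper_force: 40.1
```

Request:
{"api": "arm_command", "payload": {
  "moves": [
    [[0,0,6],0],
    [[0,0,12],0],
    [[0,0,18],0],
    [[0,0,22],0],
    [[0,0,22],0]
  ]
}}

```text
time_s: 7.25
eef_pos: [0.5556, -0.0793, 0.3163]
eef_rot: [0.766, 0.643, -0.0, -0.001]
wrist_force: [0.4, -0.4, -0.9]
grip_width: 0.0209
gripper_force: 39.9
```

Request:
{"api": "arm_command", "payload": {
  "moves": [
    [[0,0,0],0],
    [[0,0,0],0],
    [[0,0,0],0],
    [[0,0,-10],0],
    [[0,0,-40],0]
  ],
  "grip": 0
}}

```text
time_s: 7.75
eef_pos: [0.555, -0.0791, 0.3562]
eef_rot: [0.766, 0.643, -0.002, -0.002]
wrist_force: [-0.1, 0.2, 1.0]
grip_width: 0.0428
gripper_force: 0.0
```

Request:
{"api": "arm_command", "payload": {
  "moves": [
    [[0,0,-35],0],
    [[-30,0,-50],0],
    [[-75,0,-50],0],
    [[-85,0,-50],0],
    [[-85,0,-50],0]
  ]
}}

```text
time_s: 8.25
eef_pos: [0.5403, -0.1657, 0.4082]
eef_rot: [0.767, 0.642, 0.0, 0.001]
wrist_force: [0.2, 0.7, -0.1]
grip_width: 0.0426
gripper_force: 0.0
```

```bash
python3 - <<'E'
from h import *
to(.5396,-.1614,.27,-10)
g=grab('wrist'); im,d,c,T=g;pickle.dump(g,open('w3.pkl','wb')); save('w3',im)
to(.5396,-.1614,.27,-10)
P=cloud(d,c,T);X,Y,Z=P[...,0],P[...,1],P[...,2]
m=(abs(Z-.104)<.004)&(np.hypot(X-.5545,Y+.0777)<.04);print(m.sum(),cv2.minAreaRect(P[m][:,:2].astype(np.float32)*1000))
m=(Z>.167)&(Z<.18)&(np.hypot(X-.5545,Y+.0777)<.04);print('pin top',m.sum(),P[m].mean(0),Z[m].max())
m=(Z>.112)&(Z<.14)&(np.hypot(X-.5545,Y+.0777)<.03);print('flange',m.sum(),np.histogram(Z[m],bins=np.arange(.112,.142,.003)))
m=(abs(Z-.13)<.004)&(np.hypot(X-.54,Y+.162)<.03);print('handle',m.sum(),P[m].mean(0))
E
```

```text
t 8.25 pos [ 0.5403 -0.1657  0.4082] yang -10.2 j [-0.1   0.55  0.53  1.77 -0.34  0.92  0.41] tilt z [ 0.0011 -0.0012 -1.    ] w 0.0426
  shift [  4.2  -1.7 138.2] turn -0.003
t 8.3 pos [ 0.541  -0.1635  0.4076] yang -10.0 j [-0.1   0.55  0.53  1.77 -0.34  0.92  0.4 ] tilt z [ 4.e-04  6.e-04 -1.e+00] w 0.0423
  shift [  1.8  -1.8 137.6] turn -0.0
2100 ((554.552734375, -77.64592742919922), (43.99067687988281, 44.03799819946289), 79.78186798095703)
pin top 1561 [ 0.55496852 -0.07702724  0.17264178] 0.17508216079532302
flange 931 (array([  0,   0,   0,   1,  78, 796,  20,  23,  10]), array([0.112, 0.115, 0.118, 0.121, 0.124, 0.127, 0.13 , 0.133, 0.136,
       0.139]))
handle 1129 [ 0.53982162 -0.16055094  0.12977654]
```

View pics/w3.png

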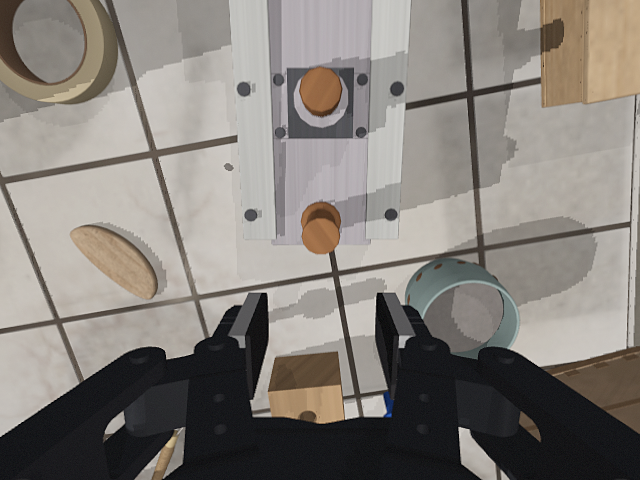

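The pin now stands in the guide block (cap at (321,90), top z 0.173), as it should with its tip on the keeper. The handle is at (320,233). I'll grasp it.

Request:
{"api": "arm_command", "payload": {
  "moves": [
    [[2,-2,45],0],
    [[2,-2,90],0],
    [[2,-2,125],0],
    [[2,-2,139],0],
    [[2,-2,139],0]
  ]
}}

```text
time_s: 8.8
eef_pos: [0.5394, -0.1593, 0.2665]
eef_rot: [0.765, 0.644, -0.001, -0.002]
wrist_force: [-0.2, 0.4, 0.1]
grip_width: 0.0426
gripper_force: 0.0
```

Request:
{"api": "arm_command", "payload": {
  "moves": [
    [[0,0,0],0],
    [[0,0,0],0],
    [[0,0,0],0],
    [[0,0,0],0]
  ],
  "grip": 1,
  "newtons": 40
}}

```text
time_s: 9.2
eef_pos: [0.5404, -0.1608, 0.2696]
eef_rot: [0.765, 0.644, 0.001, 0.001]
wrist_force: [0.8, 1.7, 4.9]
grip_width: 0.0236
gripper_force: 39.6
```

```bash
python3 -c "
from h import *
to(.5398,-.1608,.268,-10)"
```

```text
t 9.2 pos [ 0.5404 -0.1608  0.2696] yang -9.9 j [-0.02  0.73  0.41  1.89 -0.47  0.62  0.52] tilt z [ 3.3e-03 -2.0e-04 -1.0e+00] w 0.0236
  shift [-0.1 -0.6  1.6] turn 0.002
```

Request:
{"api": "arm_command", "payload": {
  "moves": [
    [[3,0,0],0],
    [[6,0,0],0],
    [[9,0,0],0],
    [[12,0,0],0],
    [[15,0,0],0]
  ]
}}

```text
time_s: 9.7
eef_pos: [0.5426, -0.1481, 0.2696]
eef_rot: [0.766, 0.643, 0.0, 0.002]
wrist_force: [1.0, -4.0, 7.8]
grip_width: 0.0236
gripper_force: 39.7
```

Request:
{"api": "arm_command", "payload": {
  "moves": [
    [[1.5,0,0],0],
    [[3,0,0],0],
    [[4.5,0,0],0],
    [[6,0,0],0],
    [[7.5,0,0],0]
  ]
}}

```text
time_s: 10.2
eef_pos: [0.5439, -0.1407, 0.2696]
eef_rot: [0.766, 0.643, 0.0, 0.002]
wrist_force: [0.2, -4.3, 6.2]
grip_width: 0.0235
gripper_force: 39.7
```

Request:
{"api": "arm_command", "payload": {
  "moves": [
    [[1.5,0,0],0],
    [[3,0,0],0],
    [[4.5,0,0],0],
    [[6,0,0],0],
    [[7.5,0,0],0]
  ]
}}

```text
time_s: 10.7
eef_pos: [0.5452, -0.1333, 0.2696]
eef_rot: [0.766, 0.643, 0.0, 0.002]
wrist_force: [-1.4, -3.1, 6.6]
grip_width: 0.0238
gripper_force: 39.7
```

Request:
{"api": "arm_command", "payload": {
  "moves": [
    [[1.5,0,0],0],
    [[3,0,0],0],
    [[4.5,0,0],0],
    [[6,0,0],0],
    [[7.5,0,0],0]
  ]
}}

```text
time_s: 11.2
eef_pos: [0.5465, -0.1259, 0.2696]
eef_rot: [0.766, 0.643, 0.0, 0.002]
wrist_force: [-0.1, -3.6, 7.1]
grip_width: 0.0235
gripper_force: 39.7
```

Request:
{"api": "arm_command", "payload": {
  "moves": [
    [[1.5,0,0],0],
    [[3,0,0],0],
    [[4.5,0,0],0],
    [[6,0,0],0],
    [[7.5,0,0],0]
  ]
}}

```text
time_s: 11.7
eef_pos: [0.5478, -0.1185, 0.2696]
eef_rot: [0.766, 0.643, 0.0, 0.002]
wrist_force: [0.0, -3.2, 6.3]
grip_width: 0.0238
gripper_force: 39.7
```

Request:
{"api": "arm_command", "payload": {
  "moves": [
    [[1.5,0,0],0],
    [[3,0,0],0],
    [[4.5,0,0],0],
    [[6,0,0],0],
    [[7.5,0,0],0]
  ]
}}

```text
time_s: 12.2
eef_pos: [0.5491, -0.1111, 0.2696]
eef_rot: [0.766, 0.643, 0.0, 0.002]
wrist_force: [0.8, -3.1, 6.6]
grip_width: 0.0239
gripper_force: 39.7
```

Request:
{"api": "arm_command", "payload": {
  "moves": [
    [[1.5,0,0],0],
    [[3,0,0],0],
    [[4.5,0,0],0],
    [[6,0,0],0],
    [[7.5,0,0],0]
  ]
}}

```text
time_s: 12.7
eef_pos: [0.5504, -0.1036, 0.2696]
eef_rot: [0.766, 0.643, 0.0, 0.002]
wrist_force: [0.0, -3.5, 6.9]
grip_width: 0.0238
gripper_force: 39.7
```

```bash
python3 - <<'E'
from h import *
im,d,c,T=grab('wrist');save('w4',im);P=cloud(d,c,T);X,Y,Z=P[...,0],P[...,1],P[...,2]
s=bot.state();print(s['eef_pos'],s['wrist_force'])
b=s['eef_pos']+np.array([.174,.985,0])*.085; print(b)
m=(np.hypot(X-b[0],Y-b[1])<.03)&(Z>.1);print(np.histogram(Z[m],bins=np.arange(.1,.18,.005)))
E
```

```text
[ 0.55054018 -0.10324128  0.26964091] [-0.58345428 -2.94513074  7.26157535]
[ 0.56533018 -0.01951628  0.26964091]
(array([6612,  496,    0,    0,   21, 4456,  553,  328,  389,  449,  586,
        648,  790, 1031, 4386]), array([0.1  , 0.105, 0.11 , 0.115, 0.12 , 0.125, 0.13 , 0.135, 0.14 ,
       0.145, 0.15 , 0.155, 0.16 , 0.165, 0.17 , 0.175]))
```

Request:
{"api": "arm_command", "payload": {
  "moves": [
    [[1,0,0],0],
    [[2,0,0],0],
    [[3,0,0],0],
    [[4,0,0],0],
    [[5,0,0],0]
  ]
}}

```text
time_s: 13.25
eef_pos: [0.5514, -0.0985, 0.2696]
eef_rot: [0.766, 0.643, 0.0, 0.002]
wrist_force: [-0.7, -3.2, 6.4]
grip_width: 0.0235
gripper_force: 39.7
```

Request:
{"api": "arm_command", "payload": {
  "moves": [
    [[1,0,0],0],
    [[2,0,0],0],
    [[3,0,0],0],
    [[4,0,0],0],
    [[5,0,0],0]
  ]
}}

```text
time_s: 13.75
eef_pos: [0.5522, -0.0935, 0.2696]
eef_rot: [0.766, 0.643, 0.0, 0.002]
wrist_force: [0.3, -3.5, 6.6]
grip_width: 0.0236
gripper_force: 40.3
```

Request:
{"api": "arm_command", "payload": {
  "moves": [
    [[1,0,0],0],
    [[2,0,0],0],
    [[3,0,0],0],
    [[4,0,0],0],
    [[5,0,0],0]
  ]
}}

```text
time_s: 14.25
eef_pos: [0.5527, -0.0908, 0.2697]
eef_rot: [0.766, 0.642, -0.001, 0.004]
wrist_force: [-1.0, -9.7, 6.3]
grip_width: 0.0234
gripper_force: 40.2
```

```bash
cat >> h.py <<'E'
def pinz():
    im,d,c,T=grab('wrist');P=cloud(d,c,T);X,Y,Z=P[...,0],P[...,1],P[...,2]
    s=bot.state(); b=s['eef_pos']+np.array([.174,.985,0])*.085
    m=(np.hypot(X-b[0],Y-b[1])<.03)&(Z>.1);h,e=np.histogram(Z[m],bins=np.arange(.1,.18,.004));print(s['eef_pos'].round(4),s['wrist_force'].round(1),dict(zip(e.round(3),h)))
    return im,P
E
python3 -c "
from h import *
pinz()"
```

```text
[ 0.5526 -0.0909  0.2697] [-0.4 -7.3  5.5] {np.float64(0.1): np.int64(3682), np.float64(0.104): np.int64(3873), np.float64(0.108): np.int64(2592), np.float64(0.112): np.int64(556), np.float64(0.116): np.int64(179), np.float64(0.12): np.int64(95), np.float64(0.124): np.int64(111), np.float64(0.128): np.int64(112), np.float64(0.132): np.int64(136), np.float64(0.136): np.int64(150), np.float64(0.14): np.int64(176), np.float64(0.144): np.int64(186), np.float64(0.148): np.int64(243), np.float64(0.152): np.int64(5924), np.float64(0.156): np.int64(2546), np.float64(0.16): np.int64(0), np.float64(0.164): np.int64(0), np.float64(0.168): np.int64(0), np.float64(0.172): np.int64(0)}
```

The pin has dropped: cap at 0.155, flange top at about 0.110. I'll relax the push, release the handle, rise clear and check.

Request:
{"api": "arm_command", "payload": {
  "moves": [
    [[-1,0,0],0],
    [[-2,0,0],0],
    [[-3,0,0],0],
    [[-3,0,0],0]
  ]
}}

```text
time_s: 14.7
eef_pos: [0.5526, -0.0917, 0.2696]
eef_rot: [0.766, 0.643, 0.001, 0.002]
wrist_force: [0.3, -3.2, 7.3]
grip_width: 0.0234
gripper_force: 40.3
```

Request:
{"api": "arm_command", "payload": {
  "moves": [
    [[0,0,0],0],
    [[0,0,0],0],
    [[0,0,0],0],
    [[0,0,-20],0],
    [[0,0,-60],0]
  ],
  "grip": 0
}}

```text
time_s: 15.2
eef_pos: [0.5507, -0.0892, 0.3261]
eef_rot: [0.765, 0.643, -0.002, -0.003]
wrist_force: [1.2, 0.1, 0.5]
grip_width: 0.043
gripper_force: 0.0
```

Request:
{"api": "arm_command", "payload": {
  "moves": [
    [[-20,0,-40],0],
    [[-40,0,-80],0],
    [[-40,0,-80],0],
    [[-40,0,-80],0],
    [[-40,0,-80],0]
  ]
}}

```text
time_s: 15.7
eef_pos: [0.5447, -0.1282, 0.4068]
eef_rot: [0.765, 0.644, -0.0, -0.001]
wrist_force: [0.1, 0.3, -0.4]
grip_width: 0.043
gripper_force: 0.0
```

```bash
python3 - <<'E'
from h import *
im,d,c,T=grab('wrist');save('w5',im);P=cloud(d,c,T);X,Y,Z=P[...,0],P[...,1],P[...,2]
print(bot.state()['eef_pos'],bot.state()['wrist_force'])
b=np.array([.5395+.174*.154-.174*.085+.0008,-.0909+.085*.985]);b=np.array([.567,-.009])
n=np.hypot(X-b[0],Y-b[1])
m=(abs(Z-.104)<.003)&(n<.04);print('block',m.sum(),cv2.minAreaRect(P[m][:,:2].astype(np.float32)*1000),np.median(Z[m]))
m=(abs(Z-.155)<.004)&(n<.04);q=P[m];print('cap',m.sum(),cv2.minEnclosingCircle(q[:,:2].astype(np.float32)*1000),np.linalg.lstsq(np.c_[q[:,:2],np.ones(len(q))],q[:,2],rcond=None)[0],np.median(q[:,2]))
m=(abs(Z-.11)<.0028)&(n<.04);q=P[m];print('flange',m.sum(),cv2.minEnclosingCircle(q[:,:2].astype(np.float32)*1000),np.median(q[:,2]))
E
```

```text
[ 0.54475953 -0.12813298  0.40661911] [ 0.07228933  0.35105612 -0.50328495]
block 2425 ((566.6727294921875, -9.230119705200195), (44.678077697753906, 43.80401611328125), 79.85800170898438) 0.10397196204032955
cap 1545 ((567.2718505859375, -6.619202613830566), 10.965534210205078) [-0.01352139 -0.00425327  0.16295786] 0.1554321373073626
flange 967 ((566.9049682617188, -9.188371658325195), 16.932601928710938) 0.11100107599249626
```

View pics/w5.png

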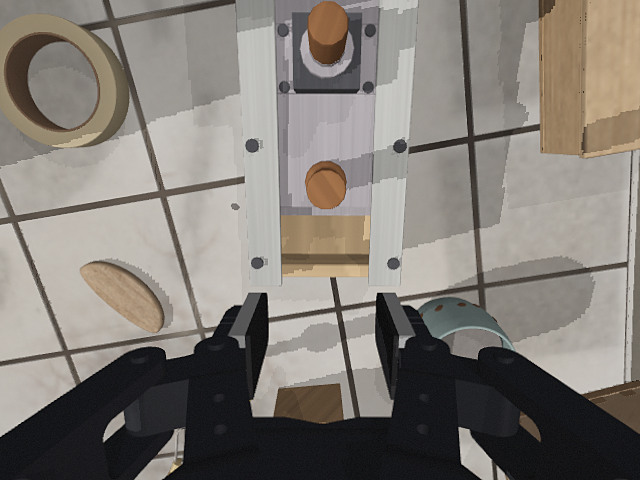

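```bash
python3 - <<'E'
from h import *
from scipy.optimize import least_squares
im,d,c,T=grab('wrist');P=cloud(d,c,T);X,Y,Z=P[...,0],P[...,1],P[...,2]
n=np.hypot(X-.5667,Y+.009)
def plane(q):
    w=np.ones(len(q),bool)
    for _ in range(5):
        k=np.linalg.lstsq(np.c_[q[w,:2]-[.567,-.009],np.ones(w.sum())],q[w,2],rcond=None)[0]; e=abs(np.c_[q[:,:2]-[.567,-.009],np.ones(len(q))]@k-q[:,2]); w=e<.0008
    return k.round(4),w.sum()
print('flange',plane(P[(abs(Z-.111)<.003)&(n<.018)]),'cap',plane(P[(abs(Z-.155)<.004)&(n<.02)]),'block',plane(P[(abs(Z-.104)<.002)&(n<.03)&(n>.018)]))
def circ(p,r):
    f=least_squares(lambda a:np.hypot(p[:,0]-a[0],p[:,1]-a[1])-r,p.mean(0)[:2],loss='soft_l1',f_scale=.001);return f.x.round(4)
for a in(.115,.125,.135,.145):
    q=P[(Z>a)&(Z<a+.008)&(n<.02)];print(a,len(q),circ(q,.011))
E
```

```text
flange (array([-0.0105, -0.0535,  0.1108]), np.int64(686)) cap (array([-0.0156, -0.0354,  0.1556]), np.int64(996)) block (array([-0.0012, -0.0015,  0.104 ]), np.int64(1443))
0.115 127 [ 0.5671 -0.0077]
0.125 124 [ 0.5672 -0.0071]
0.135 131 [ 0.5673 -0.0066]
0.145 178 [ 0.5674 -0.0061]
```

The pin is home but leans about 0.05 rad towards the hopper from leftover side load. That is within limits, but the flange isn't quite flat. There's plenty of time, so I'll ease the gate back a little.

```bash
python3 -c "
from h import *
to(.5518,-.0929,.2695,-10)"
```

```text
t 15.8 pos [ 0.5448 -0.1282  0.4066] yang -9.8 j [-0.17  0.55  0.55  1.78 -0.35  0.91  0.36] tilt z [-0.003   0.0011 -1.    ] w 0.0424
  shift [ 35.9   1.3 137.1] turn 0.003
```

Request:
{"api": "arm_command", "payload": {
  "moves": [
    [[20,1,30],0],
    [[36,1,60],0],
    [[36,1,100],0],
    [[36,1,136],0],
    [[36,1,136],0]
  ]
}}

```text
time_s: 16.3
eef_pos: [0.55, -0.0926, 0.2671]
eef_rot: [0.765, 0.644, -0.004, -0.004]
wrist_force: [-0.8, -0.9, 0.3]
grip_width: 0.0425
gripper_force: 0.0
```

Request:
{"api": "arm_command", "payload": {
  "moves": [
    [[0,0,0],0],
    [[0,0,0],0],
    [[0,0,0],0],
    [[0,0,0],0]
  ],
  "grip": 1
}}

```text
time_s: 16.7
eef_pos: [0.5525, -0.0943, 0.2726]
eef_rot: [0.766, 0.643, 0.0, 0.001]
wrist_force: [2.8, -1.4, -11.4]
grip_width: 0.0232
gripper_force: 39.8
```

Request:
{"api": "arm_command", "payload": {
  "moves": [
    [[-1,0,0],0],
    [[-2,0,0],0],
    [[-2.5,0,0],0],
    [[-2.5,0,0],0]
  ]
}}

```text
time_s: 17.1
eef_pos: [0.5522, -0.0963, 0.2726]
eef_rot: [0.765, 0.643, 0.001, 0.0]
wrist_force: [3.7, 1.0, -6.5]
grip_width: 0.0237
gripper_force: 40.1
```

```bash
cat > chk.py <<'E'
from h import *
im,d,c,T=grab('wrist');P=cloud(d,c,T);X,Y,Z=P[...,0],P[...,1],P[...,2]
m=(abs(Z-.104)<.003)&(np.hypot(X-.567,Y+.009)<.04);b=np.array(cv2.minAreaRect(P[m][:,:2].astype(np.float32)*1000)[0])/1000
n=np.hypot(X-b[0],Y-b[1]);q=P[(abs(Z-.111)<.003)&(n<.018)];w=np.ones(len(q),bool);A=np.c_[q[:,:2]-b,np.ones(len(q))]
for _ in range(5): k=np.linalg.lstsq(A[w],q[w,2],rcond=None)[0];w=abs(A@k-q[:,2])<.0008
print('block',b.round(4),'flange plane',k.round(4),bot.state()['wrist_force'].round(1),bot.state()['eef_pos'].round(4))
E
python3 chk.py
```

```text
block [ 0.5664 -0.0109] flange plane [-0.0025 -0.0108  0.1101] [ 3.3  1.8 -7.1] [ 0.5521 -0.0964  0.2726]
```

Now it's flat: flange plane slope about 0.01, flange top 0.110. I'll release and withdraw.

Request:
{"api": "arm_command", "payload": {
  "moves": [
    [[0,0,0],0],
    [[0,0,0],0],
    [[0,0,0],0],
    [[0,0,-20],0],
    [[0,0,-60],0]
  ],
  "grip": 0
}}

```text
time_s: 17.65
eef_pos: [0.5506, -0.0964, 0.3307]
eef_rot: [0.766, 0.643, -0.002, -0.002]
wrist_force: [1.1, -0.0, 0.9]
grip_width: 0.0428
gripper_force: 0.0
```

Request:
{"api": "arm_command", "payload": {
  "moves": [
    [[-20,0,-40],0],
    [[-40,0,-80],0],
    [[-40,0,-80],0],
    [[-40,0,-80],0],
    [[-40,0,-80],0]
  ]
}}

```text
time_s: 18.15
eef_pos: [0.5445, -0.1351, 0.4112]
eef_rot: [0.765, 0.644, -0.0, -0.001]
wrist_force: [0.3, 0.6, -0.9]
grip_width: 0.0427
gripper_force: 0.0
```

```bash
python3 chk.py && python3 -c "
from h import *
print(order.finish_job())"
```

```text
block [ 0.5663 -0.0113] flange plane [-0.0034 -0.0019  0.1101] [ 0.  -0.5 -0.3] [ 0.5446 -0.135   0.4109]
the job is handed in; nothing more can be done
None
```

The lock pin is home in the hidden hole with its flange flat on the guide block and the gate locked; the arm is clear, the tumbler and mug were not touched, and the job was handed in at about 18 s (no verdict was shown).

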